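# Cap the detector head

## Robot

A 7-joint arm with a two-finger parallel gripper is mounted at the origin on the work surface. World frame = base frame: x ahead of the robot, y to its left, z up, the work surface at z = 0. Lengths are in m, angles in rad, forces in N, time in s.
With the tool pointing down it reaches from about 0.425 to 1.025 m from the base axis. Payload 9.4 kg.
Tool frame: the origin (TCP) lies on the centre line of the jaws, within the pads' length; the fingertips stand 22 mm ahead of it and the grasp point (between the pads) lies 3 mm ahead of it; y points along the fingers, z is the direction in which the jaws open and shut, and the axes are right-handed (so a half turn about y gives the same grasp; the last joint's range is limited). The gripper opens to 85 mm and grips with 20 to 120 N. Pads are 22 mm wide; open, the fingers measure 114 mm over their backs; the gripper's body (76 mm by 85 mm) begins 54 mm behind the grasp point. The pads swing forward as they close: fully open they stand 13 mm farther back than shut.
Start: joints at [-1.258, 0.599, -0.003, 1.599, 0.002, 0.943, -0.08], TCP at [0.276, 0.671, 0.253] pointing down, gripper open.
Joint ranges: [-2.57, 2.57], [-0.35, 1.97], [-1.29, 1.29], [0.11, 2.56], [-1.05, 4.19], [0.11, 1.86], [-2.63, 2.63]. Speed limits (rad/s): [2.22, 2.22, 3.01, 3.01, 3.14, 3.14, 3.14].

## Interface

Orientations are given as a 3x3 rotation matrix whose columns are the frame's x, y, z axes.
In Python, from station import env gives the robot as it stands.
- The arm moves only by the tool move_arm, never from a script. Its argument "targets" is a list that holds one entry, the list of rows, each a list of 6 numbers: the shift along the tool's x, y, z in mm, then the turn, a rotation vector about the tool's x, y, z in degrees. A call has 1 to 8 rows; each row is the pose to reach, as a shift and turn from the pose commanded when the call began, along the tool's axes at that moment; what a row does not reach only later rows make up. A row lasts 1/8 s, in which the tool goes at most 62.5 mm and 10.7 degrees, less where a joint would pass 70% of its speed; a pose out of reach is approached as far as the arm can. A call with a gripper value outside its range is refused whole. "hand" is the gripper command: -1 is fully open, 1 is shut, values between are in proportion, set as the call begins (left out, the last holds). The fingers move at their own pace and stop on an object; "newtons" is the grip in N (left out, the last holds). Time passes only in rows, so rows that repeat a pose let the fingers close. It gives the time, the measured TCP pose, the force and the opening at its end, in the units of the state.
- env.get_obs(): the state, without advancing time (a new reading comes with each control period).
- env.read_camera(name): name is "side" or "top"; returns a dict with "pixels" (420x560x3 uint8, red, green, blue), "range_z" (420x560 float32, m along the optical axis (not along the pixel's ray), 0 where there is no reading), "mtx" (3x3 intrinsics, pixels), "rvec" (rotation vector, rad) and "tvec" (3), from world to camera coordinates, as OpenCV has them. Camera axes: x right, y down, z forward; pixel columns grow to the right and rows downward; lengths in m; the calibration is good to about 2 mm. A picture is of the moment at which its call begins.
- env.hand_in(): hands the job in, once; it reports no verdict.
The state is a dict: "time": time; "qpos": joint angles; "joint_vel": joint speeds; "tau": joint torques, N m; "eef_pos": TCP position; "tool_rot": TCP orientation; "ft_force": force on the tool from outside, world axes, zero at the start; "ft_torque": the same for the moment, N m; "finger_gap": finger opening in m.
Only numpy, scipy, OpenCV 4.12 (cv2) and the standard library are available. Lean on these libraries where they do the work, as an engineer would, in place of code of your own. Each camera call takes 0.05 s, during which the arm holds its last target.

## Task

The detector head bolted to the optical table is being put away: cover its little window with the large white dust cap that is lying rim-down, setting it rim-down and flat on the floor of the head's round pocket, over the window. Set it down gently rather than dropping it in. Leave the matching cap that lies rim-up as a screw dish, and the small cap, where they are.

Things in the scene. Friction and masses are not known exactly. Their poses are not given: they have to be found in the camera images.
- cap: The dust cap to use: loose white plastic cup lying rim-down, closed flat end up, about 45 g. Outside diameter 52 mm, 40 mm tall, wall 3 mm (46 mm inside), closed end 4 mm thick. Origin: centre of its rim's plane, at table height; z up out of the closed end. Grip across its diameter at any yaw.
- head: Detector head: fixed aluminium block, 120 x 120 mm, top 40 mm above the table, two low dark clamps beside it. A round pocket 74 mm wide, 10 mm deep, is sunk in the middle of its top; its flat dark floor is 30 mm above the table. In the pocket's middle a window boss 24 mm wide stands 6 mm high. A cap over it has 11 mm of play all round. Origin: centre of the block's underside; z up.
- dish: A cap of the same size and material as the one to use, but lying rim-up (hollow side up) with a few screws in it. Outside diameter 52 mm, 40 mm tall. Origin: centre of its closed end, on the table; z points up out of its open side. Leave it alone.
- small_cap: A smaller white cap of the same kind lying rim-down, outside diameter 28 mm, 20 mm tall, too small for the window. Origin: centre of its rim's plane, on the table; z up. Leave it alone.
Things that resemble listed ones, but are neither listed nor needed, are in the scene too. What is shaped like the cap but yellow is not meant. What is meant by the head is not orange, and is the smaller of those in its own colour.

How it is judged:
By the outcome, as a careful person would: the job done as asked, in the order asked, and still so for the second after the job is handed in, with the robot touching nothing.
It also fails if it takes over 34 s, if anything falls off the work surface, if the arm or the gripper's body presses on something with over 40 N, if the wrist force passes 120 N, or if a joint passes its speed limit or range.

## Working session

There is one attempt and no reset: what is moved stays moved. The work goes in short steps, Python scripts to look and compute and a tool call to move; the robot and the scene stay as the last step left them, time stands still between calls to the robot, and variables do not carry over. Pictures are saved under pics/ and viewed, and the job is handed in when it is done.

Besides the shell and the picture viewer there is one more tool, called after "Emit:" as name(argument=value, ...), one argument or row to a line, values as JSON. move_arm: Moves the arm, as the interface text tells. Its arguments: {"type":"object","properties":{"targets":{"type":"array","items":{"type":"array","items":{"type":"array","items":{"type":"number"}}}},"hand":{"type":"number"},"newtons":{"type":"number"}},"required":["targets"]}

```bash
mkdir -p pics; cat > h.py <<'E'
import numpy as np, cv2, pickle
def grab(env,tag):
    d={}
    for n in("side","top"):
        c=env.read_camera(n); d[n]=c; cv2.imwrite(f"pics/{tag}_{n}.png",c["pixels"][:,:,::-1])
    pickle.dump(d,open(f"{tag}.pkl","wb")); return d
def world(c):
    R,_=cv2.Rodrigues(np.array(c["rvec"],float)); t=np.array(c["tvec"],float).ravel();K=np.array(c["mtx"])
    z=c["range_z"]; v,u=np.mgrid[:z.shape[0],:z.shape[1]]
    p=np.stack([(u-K[0,2])/K[0,0]*z,(v-K[1,2])/K[1,1]*z,z],-1)
    return (p-t)@R
E
python3 - <<'E'
from station import env
from h import *
d=grab(env,"a")
o=env.get_obs(); print(o["time"],o["eef_pos"],o["tool_rot"],o["finger_gap"])
for n in d: print(n,d[n]["mtx"],d[n]["rvec"],d[n]["tvec"])
E
```

```text
0.1 [0.27538923 0.67021677 0.25249306] [[ 9.25003023e-01 -3.93417700e-04  3.79959542e-01]
 [-3.79959708e-01 -1.39984797e-03  9.25001979e-01]
 [ 1.67973443e-04 -9.99998943e-01 -1.44434648e-03]] 0.08528114251163423
side [[451.73204581   0.         282.62111089]
 [  0.         451.73204581 204.81451461]
 [  0.           0.           1.        ]] [ 2.32482436 -0.15972174  0.0435585 ] [-0.43557725  0.07668561  0.98486772]
top [[415.45498403   0.         280.62448412]
 [  0.         415.45498403 211.83786255]
 [  0.           0.           1.        ]] [ 2.16770594 -2.11889232  0.14439184] [0.02442097 0.43295541 1.04054403]
```

View pics/a_top.png

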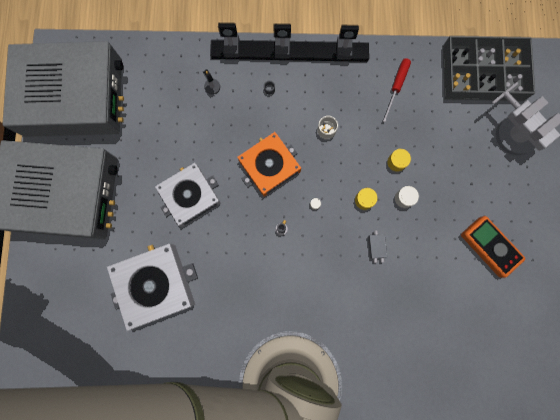

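View pics/a_side.png

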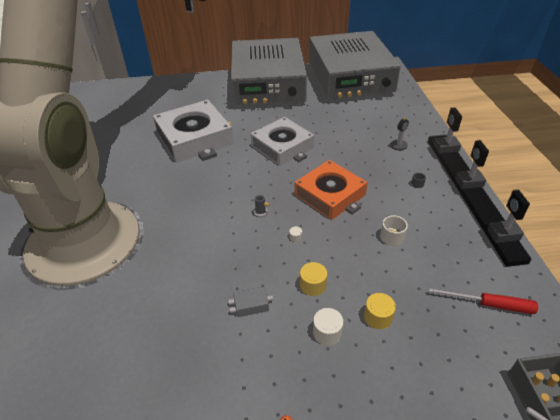

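The top view shows the white cap at about (408,197), with yellow caps beside it at (367,198) and (400,160). The smaller silver head is at (187,194). The dish is at (327,127) and the small cap at (316,203). Next I'll measure positions.

```bash
python3 - <<'E'
from h import *
d=pickle.load(open("a.pkl","rb"))
def circ(P,lab):
    (x,y),r=cv2.minEnclosingCircle(P[:,:2].astype(np.float32)*1000)
    print(lab,len(P),"mean",P.mean(0).round(4),"encl",round(x,1),round(y,1),"r",round(r,1),"medz",np.median(P[:,2]).round(4))
def ray(c,uv,z):
    R,_=cv2.Rodrigues(c["rvec"]);t=np.array(c["tvec"]).ravel();K=np.array(c["mtx"])
    q=R.T@np.linalg.inv(K)@[*uv,1];o=-R.T@t
    return o+q*(z-o[2])/q[2]
W={n:world(d[n]) for n in d}
rois={"top":{"cap":(408,197,20),"y1":(367,198,18),"y2":(400,160,18),"head":(187,194,45)},"side":{"cap":(328,326,25),"y1":(313,278,20),"y2":(380,310,22),"head":(283,139,40)}}
for n in d:
    c=d[n];w=W[n]
    hsv=cv2.cvtColor(c["pixels"],cv2.COLOR_RGB2HSV)
    v,u=np.mgrid[:420,:560]
    for k,(a,b,r) in rois[n].items():
        roi=(abs(u-a)<r)&(abs(v-b)<r)&(c["range_z"]>0)
        if k!="head":
            m=roi&(w[...,2]>.034)&(w[...,2]<.05); circ(w[m],n+" "+k)
            # plane-cast via contour centroid
            uv=[u[m].mean(),v[m].mean()]; print("   ray",ray(c,uv,.04).round(4),uv)
        else:
            m=roi&(w[...,2]>.036)&(w[...,2]<.046)
            P=w[m]; rect=cv2.minAreaRect((P[:,:2]*1000).astype(np.float32)); print(n,k,rect,np.median(P[:,2]))
            fl=roi&(w[...,2]>.026)&(w[...,2]<.0325)&(hsv[...,2]<80)
            # keep those inside 40mm of rect centre
            fl&=np.hypot(w[...,0]*1000-rect[0][0],w[...,1]*1000-rect[0][1])<40
            circ(w[fl],n+" floor")
            print("   ray",ray(c,[u[fl].mean(),v[fl].mean()],.03).round(4))
            bo=roi&(w[...,2]>.0335)&(w[...,2]<.038)&(np.hypot(w[...,0]*1000-rect[0][0],w[...,1]*1000-rect[0][1])<18)
            if bo.any(): circ(w[bo],n+" boss")
E
```

```text
side cap 652 mean [ 0.4802 -0.2974  0.0402] encl 480.2 -295.4 r 26.5 medz 0.0403
   ray [ 0.4802 -0.2975  0.04  ] [np.float64(327.7960122699387), np.float64(321.1319018404908)]
side y1 503 mean [ 0.4735 -0.1913  0.0401] encl 474.4 -189.1 r 26.8 medz 0.0403
   ray [ 0.4735 -0.1913  0.04  ] [np.float64(313.06361829025843), np.float64(273.1192842942346)]
side y2 604 mean [ 0.5787 -0.2791  0.0402] encl 579.3 -277.0 r 26.4 medz 0.0403
   ray [ 0.5788 -0.2792  0.04  ] [np.float64(380.2384105960265), np.float64(305.39900662251654)]
side head ((501.844970703125, 217.47718811035156), (133.74026489257812, 267.1194152832031), 25.991256713867188) 0.03955854525209727
side floor 0 mean [nan nan nan] encl 0.0 0.0 r 0.0 medz nan
   ray [nan nan nan]
side boss 14 mean [0.4996 0.2225 0.0361] encl 499.5 220.7 r 13.7 medz 0.0361
top cap 317 mean [ 0.4813 -0.2919  0.0394] encl 482.0 -292.6 r 26.1 medz 0.0395
   ray [ 0.4812 -0.2917  0.04  ] [np.float64(407.99369085173504), np.float64(195.29022082018926)]
top y1 311 mean [ 0.4744 -0.1857  0.0394] encl 474.7 -185.9 r 25.7 medz 0.0396
   ray [ 0.4743 -0.1856  0.04  ] [np.float64(366.61736334405145), np.float64(197.03536977491962)]
top y2 307 mean [ 0.5798 -0.2734  0.0395] encl 580.9 -273.6 r 26.2 medz 0.0394
   ray [ 0.5797 -0.2733  0.04  ] [np.float64(400.11726384364823), np.float64(157.8925081433225)]
top head ((474.8765869140625, 278.569091796875), (122.59805297851562, 120.22994995117188), 33.24186325073242) 0.039512753678754176
top floor 442 mean [0.476  0.28   0.0297] encl 475.8 280.3 r 36.2 medz 0.0298
   ray [0.4759 0.2799 0.03  ]
top boss 56 mean [0.4742 0.2784 0.0354] encl 473.9 280.0 r 15.5 medz 0.0352<stdin>:5: RuntimeWarning: Mean of empty slice.
  ret = um.true_divide(
  return _methods._mean(a, axis=axis, dtype=dtype,
  ret = ret.dtype.type(ret / rcount)
<stdin>:29: RuntimeWarning: Mean of empty slice.
```

```bash
python3 - <<'E'
import cv2,numpy as np
a=cv2.imread("pics/a_top.png");s=cv2.imread("pics/a_side.png")
f=lambda i,x,y,r:cv2.resize(i[y-r:y+r,x-r:x+r],(390,390),interpolation=cv2.INTER_CUBIC)
cv2.imwrite("pics/crop.png",np.hstack([f(a,187,194,42),f(a,390,185,45)]))
E
```

```text
(no output)
```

View pics/crop.png

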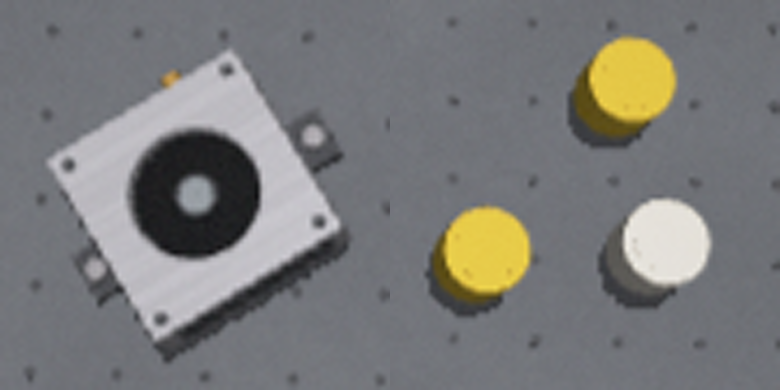

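```bash
python3 - <<'E'
from h import *
d=pickle.load(open("a.pkl","rb"))
for n in d:
    w=world(d[n]); near=(abs(w[...,0]-.476)<.1)&(abs(w[...,1]-.279)<.1)
    m=near&(abs(w[...,2]-.04)<.0025)
    k,l,st,ce=cv2.connectedComponentsWithStats(m.astype(np.uint8)); m=l==1+st[1:,4].argmax()
    P=w[m][:,:2]*1000; print(n,cv2.minAreaRect(P.astype(np.float32)))
    # pocket rim: hole contour in the top-face mask
    cs,hi=cv2.findContours(m.astype(np.uint8),cv2.RETR_CCOMP,cv2.CHAIN_APPROX_NONE)
    hs=[c for c,h in zip(cs,hi[0]) if h[3]>=0]; c=max(hs,key=len)[:,0]
    Q=w[c[:,1],c[:,0]][:,:2]*1000; print("  rim",cv2.fitEllipse(Q.astype(np.float32)))
    # cap top with tight z
    for k,(a,b) in {"cap":(.481,-.294)}.items():
        m=(np.hypot(w[...,0]-a,w[...,1]-b)<.04)&(abs(w[...,2]-.04)<.0025)
        cs,_=cv2.findContours(m.astype(np.uint8),0,cv2.CHAIN_APPROX_NONE); c=max(cs,key=len)[:,0]
        Q=w[c[:,1],c[:,0]][:,:2]*1000; print("  cap",cv2.fitEllipse(Q.astype(np.float32)))
E
```

```text
side ((473.23553466796875, 275.473388671875), (123.85652160644531, 125.85404968261719), 33.700592041015625)
  rim ((473.11669921875, 274.7074890136719), (75.67884826660156, 77.04713439941406), 51.646888732910156)
  cap ((480.72540283203125, -295.6474304199219), (49.24857711791992, 50.765403747558594), 161.7035369873047)
top ((474.9670715332031, 278.7532958984375), (121.19603729248047, 120.164794921875), 33.5192756652832)
  rim ((474.49554443359375, 277.4093322753906), (75.6979751586914, 79.87996673583984), 174.11819458007812)
  cap ((482.0753173828125, -292.7159118652344), (47.07105255126953, 48.84302520751953), 29.432926177978516)
```

```bash
python3 - <<'E'
from h import *
d=pickle.load(open("a.pkl","rb"))
w=world(d["top"]).reshape(-1,3); ok=d["top"]["range_z"].ravel()>0; w=w[ok]
for y0 in np.arange(-.5,.8,.1):
    print(round(y0,1),[round(float(np.percentile(w[s][:,2],99)),2) if (s:=(w[:,0]>x)&(w[:,0]<x+.1)&(w[:,1]>y0)&(w[:,1]<y0+.1)).sum()>20 else None for x in np.arange(.2,.9,.1)])
E
```

```text
-0.5 [0.0, 0.04, 0.04, 0.0, 0.0, 0.05, 0.05]
-0.4 [0.0, 0.0, 0.04, 0.0, 0.0, 0.0, 0.02]
-0.3 [0.0, 0.03, 0.04, 0.04, 0.04, 0.02, 0.03]
-0.2 [0.0, 0.03, 0.04, 0.0, 0.04, 0.0, 0.13]
-0.1 [0.0, 0.0, 0.02, 0.04, 0.04, 0.0, 0.02]
-0.0 [0.0, 0.04, 0.04, 0.04, 0.04, 0.02, 0.13]
0.1 [0.0, 0.0, 0.0, 0.04, 0.04, 0.0, 0.13]
0.2 [0.06, 0.04, 0.04, 0.04, 0.0, 0.08, 0.09]
0.3 [0.06, 0.06, 0.04, 0.04, 0.0, 0.0, 0.0]
0.4 [0.06, 0.1, 0.1, 0.1, 0.1, 0.1, 0.1]
0.5 [0.0, 0.11, 0.11, 0.11, 0.11, 0.11, 0.11]
0.6 [0.0, 0.11, 0.11, 0.11, 0.11, 0.11, 0.11]
0.7 [0.0, 0.1, 0.11, 0.11, 0.11, 0.11, 0.11]
```

Emit:
move_arm(
  targets=[
    [[430,0,-330,0,0,0],[430,0,-330,0,0,0],[430,0,-330,0,0,0],[430,0,-330,0,0,0],[430,0,-330,0,0,0],[430,0,-330,0,0,0],[430,0,-330,0,0,0],[430,0,-330,0,0,0]],
  ],
  hand=-1,
)

```text
time: 1.1
eef_pos: [0.5274, 0.2365, 0.2532]
tool_rot: [[0.925, -0.0, 0.38], [-0.38, -0.0, 0.925], [-0.0, -1.0, -0.0]]
ft_force: [0.6, 0.7, 1.1]
finger_gap: 0.0857
```

Emit:
move_arm(
  targets=[
    [[160,0,-510,0,0,0],[160,0,-510,0,0,0],[160,0,-510,0,0,0],[160,0,-510,0,0,0],[160,0,-510,0,0,0],[160,0,-510,0,0,0],[160,0,-510,0,0,0],[160,0,-510,0,0,0]],
  ],
)

```text
time: 2.1
eef_pos: [0.4835, -0.2617, 0.2533]
tool_rot: [[0.925, 0.0, 0.38], [-0.38, 0.0, 0.925], [0.0, -1.0, 0.0]]
ft_force: [1.3, 0.4, -0.8]
finger_gap: 0.0853
```

Emit:
move_arm(
  targets=[
    [[10,40,-30,0,0,0],[10,80,-30,0,0,0],[10,120,-30,0,0,0],[10,150,-30,0,0,0],[10,150,-30,0,0,0]],
  ],
)

```text
time: 2.72
eef_pos: [0.4805, -0.2908, 0.1013]
tool_rot: [[0.925, -0.004, 0.38], [-0.38, 0.002, 0.925], [-0.005, -1.0, 0.0]]
ft_force: [0.0, 0.0, -0.1]
finger_gap: 0.0852
```

```bash
python3 - <<'E'
from station import env
from h import *
d=grab(env,"b")
print(env.get_obs()["eef_pos"],env.get_obs()["time"])
s=cv2.imread("pics/b_side.png")[200:400,220:440];t=cv2.imread("pics/b_top.png")[120:270,330:490]
cv2.imwrite("pics/b_c.png",np.hstack([cv2.resize(s,(400,364)),cv2.resize(t,(388,364))]))
E
```

```text
[ 0.48184896 -0.29153938  0.1037203 ] 2.825
```

View pics/b_c.png

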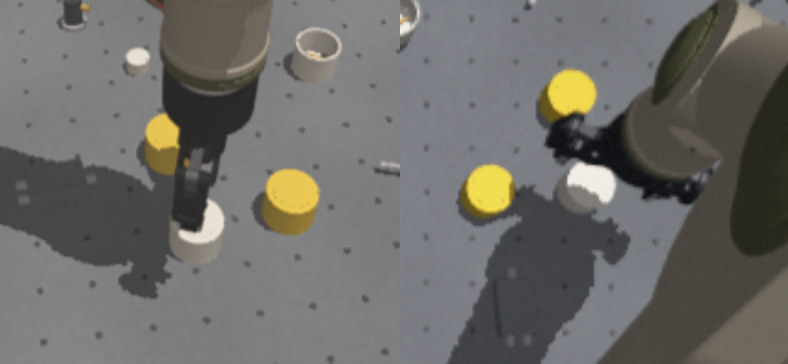

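The side crop shows the open jaws straddling the white cap, with the yellow caps clear of them. I'm going down.

Emit:
move_arm(
  targets=[
    [[1,20,-3,0,0,0],[1,40,-3,0,0,0],[1,55,-3,0,0,0],[1,68,-3,0,0,0],[1,68,-3,0,0,0],[1,68,-3,0,0,0]],
  ],
)

```text
time: 3.58
eef_pos: [0.4817, -0.2947, 0.0357]
tool_rot: [[0.925, 0.0, 0.38], [-0.38, -0.0, 0.925], [0.0, -1.0, -0.0]]
ft_force: [-0.3, 0.7, 0.7]
finger_gap: 0.0855
```

Emit:
move_arm(
  targets=[
    [[0,0,0,0,0,0],[0,0,0,0,0,0],[0,0,0,0,0,0],[0,0,0,0,0,0],[0,0,0,0,0,0],[0,0,0,0,0,0],[0,0,0,0,0,0],[0,0,0,0,0,0]],
  ],
  hand=1,
  newtons=30,
)

```text
time: 4.58
eef_pos: [0.4817, -0.2946, 0.036]
tool_rot: [[0.925, 0.001, 0.38], [-0.38, -0.0, 0.925], [0.001, -1.0, -0.0]]
ft_force: [-2.4, 0.9, 5.3]
finger_gap: 0.0515
```

Emit:
move_arm(
  targets=[
    [[0,-10,0,0,0,0],[0,-30,0,0,0,0],[0,-60,0,0,0,0],[0,-90,0,0,0,0],[0,-110,0,0,0,0],[0,-110,0,0,0,0],[0,-110,0,0,0,0]],
  ],
)

```text
time: 5.45
eef_pos: [0.4813, -0.2944, 0.1451]
tool_rot: [[0.925, -0.0, 0.38], [-0.38, 0.0, 0.925], [-0.0, -1.0, 0.0]]
ft_force: [0.4, 0.4, -1.3]
finger_gap: 0.0515
```

```bash
python3 - <<'E'
from station import env
from h import *
d=grab(env,"c")
print(env.get_obs()["eef_pos"],env.get_obs()["time"],env.get_obs()["finger_gap"])
s=cv2.imread("pics/c_side.png")[150:400,170:440];t=cv2.imread("pics/c_top.png")[120:270,330:490]
cv2.imwrite("pics/c_c.png",np.hstack([cv2.resize(s,(393,364)),cv2.resize(t,(388,364))]))
E
```

```text
[ 0.48113453 -0.29428803  0.14449571] 5.55 0.051016322661117906
```

View pics/c_c.png

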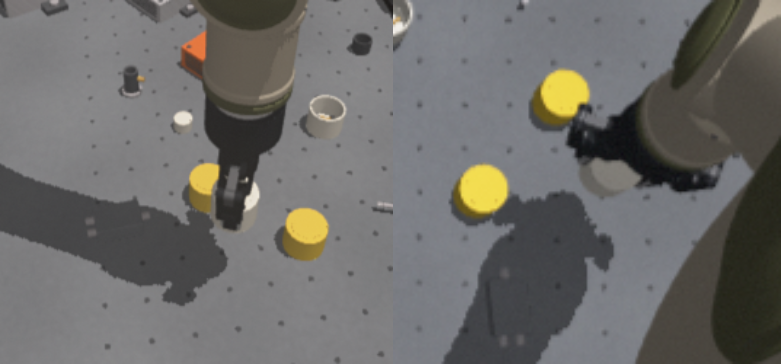

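The cap is held upright at a gap of 51.5 mm. The other objects haven't moved. I'm carrying it to the head.

Emit:
move_arm(
  targets=[
    [[-6,0,14,0,0,0],[-18,0,41,0,0,0],[-35,0,83,0,0,0],[-57,0,133,0,0,0],[-78,0,184,0,0,0],[-100,0,235,0,0,0],[-121,0,285,0,0,0],[-143,0,336,0,0,0]],
  ],
)

```text
time: 6.55
eef_pos: [0.476, 0.0731, 0.1449]
tool_rot: [[0.925, -0.001, 0.38], [-0.38, -0.0, 0.925], [-0.001, -1.0, -0.0]]
ft_force: [0.9, 0.5, -0.2]
finger_gap: 0.0512
```

Emit:
move_arm(
  targets=[
    [[-20,0,47,0,0,0],[-38,0,90,0,0,0],[-54,0,128,0,0,0],[-66,0,156,0,0,0],[-75,0,176,0,0,0],[-80,0,189,0,0,0],[-80,0,189,0,0,0],[-80,0,189,0,0,0]],
  ],
)

```text
time: 7.55
eef_pos: [0.4746, 0.2747, 0.1452]
tool_rot: [[0.925, -0.0, 0.381], [-0.381, -0.001, 0.925], [-0.0, -1.0, -0.001]]
ft_force: [-0.5, 0.5, -0.6]
finger_gap: 0.0515
```

```bash
python3 - <<'E'
from station import env
from h import *
d=grab(env,"d")
o=env.get_obs();print(o["eef_pos"],o["time"],o["finger_gap"],o["ft_force"])
s=cv2.imread("pics/d_side.png")[60:200,200:360];t=cv2.imread("pics/d_top.png")[120:270,110:270]
cv2.imwrite("pics/d_c.png",np.hstack([cv2.resize(s,(400,364)),cv2.resize(t,(388,364))]))
E
```

```text
[0.47482172 0.2746201  0.14530383] 7.65 0.05130603753417041 [-0.38625773  0.00255209 -0.91008673]
```

View pics/d_c.png

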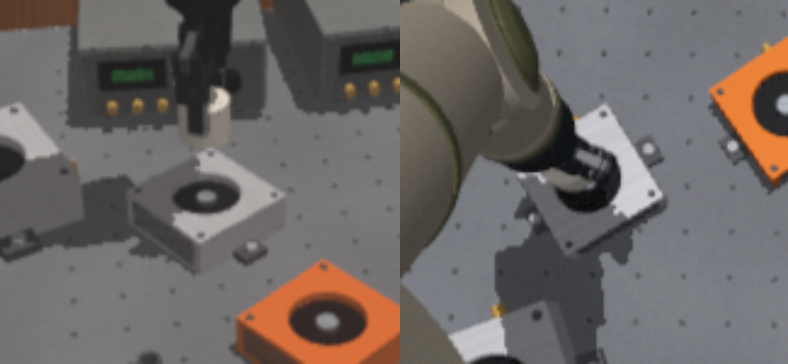

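The cap is held above the smaller silver head's pocket, at about (207,195) in the side crop. I'll measure where it sits in the grip.

```bash
python3 - <<'E'
from h import *
from scipy.optimize import least_squares
d=pickle.load(open("d.pkl","rb"))
for n in d:
    c=d[n];w=world(c);hsv=cv2.cvtColor(c["pixels"],cv2.COLOR_RGB2HSV)
    m=(np.hypot(w[...,0]-.475,w[...,1]-.275)<.045)&(w[...,2]>.10)&(w[...,2]<.16)&(hsv[...,2]>105)
    P=w[m]; print(n,len(P),P.min(0).round(4),P.max(0).round(4))
    wall=P[(P[:,2]<.143)&(P[:,2]>.112)]*1000
    if len(wall)>20:
        r=least_squares(lambda p:np.hypot(wall[:,0]-p[0],wall[:,1]-p[1])-26,[475,275],loss="soft_l1"); print("  axis",r.x.round(1),np.sqrt(2*r.cost/len(wall)).round(2))
E
```

```text
side 240 [0.4477 0.2436 0.1076] [0.4984 0.2891 0.1589]
  axis [473.5 274.9] 1.08
top 60 [0.4489 0.2605 0.1384] [0.4615 0.2952 0.1532]
```

In the side view the cap axis is at (473.5, 274.9) and the pocket centre at (473.1, 275.1), so they line up within 1 mm. I'm lowering it, with contact expected after about 79 mm.

Emit:
move_arm(
  targets=[
    [[0,15,0,0,0,0],[0,35,0,0,0,0],[0,52,0,0,0,0],[0,64,0,0,0,0],[0,71,0,0,0,0],[0,75,0,0,0,0],[0,76,0,0,0,0],[0,76,0,0,0,0]],
  ],
)

```text
time: 8.65
eef_pos: [0.4749, 0.2759, 0.0696]
tool_rot: [[0.925, 0.0, 0.38], [-0.38, 0.0, 0.925], [0.0, -1.0, 0.0]]
ft_force: [0.1, -0.3, 0.1]
finger_gap: 0.051
```

Emit:
move_arm(
  targets=[
    [[0,0.5,0,0,0,0],[0,1,0,0,0,0],[0,1.5,0,0,0,0],[0,2,0,0,0,0],[0,2,0,0,0,0]],
  ],
)

```text
time: 9.28
eef_pos: [0.4747, 0.2758, 0.0672]
tool_rot: [[0.925, -0.0, 0.38], [-0.38, -0.0, 0.925], [-0.0, -1.0, -0.0]]
ft_force: [-0.7, 0.3, -1.0]
finger_gap: 0.0514
```

Emit:
move_arm(
  targets=[
    [[0,0.4,0,0,0,0],[0,0.8,0,0,0,0],[0,1,0,0,0,0],[0,1,0,0,0,0],[0,1,0,0,0,0]],
  ],
)

```text
time: 9.9
eef_pos: [0.4748, 0.2758, 0.0663]
tool_rot: [[0.925, 0.0, 0.38], [-0.38, 0.0, 0.925], [0.0, -1.0, 0.0]]
ft_force: [0.8, -0.4, 0.0]
finger_gap: 0.0513
```

```bash
python3 - <<'E'
from station import env
from h import *
d=grab(env,"e")
o=env.get_obs();print(o["eef_pos"],o["time"],o["finger_gap"],o["ft_force"])
s=cv2.imread("pics/e_side.png")[80:200,220:350]
cv2.imwrite("pics/e_c.png",cv2.resize(s,(650,600),interpolation=cv2.INTER_CUBIC))
E
```

```text
[0.47476209 0.27582045 0.06630259] 10.0 0.051451201628664976 [-0.06762238 -0.23303012 -0.44420776]
```

View pics/e_c.png

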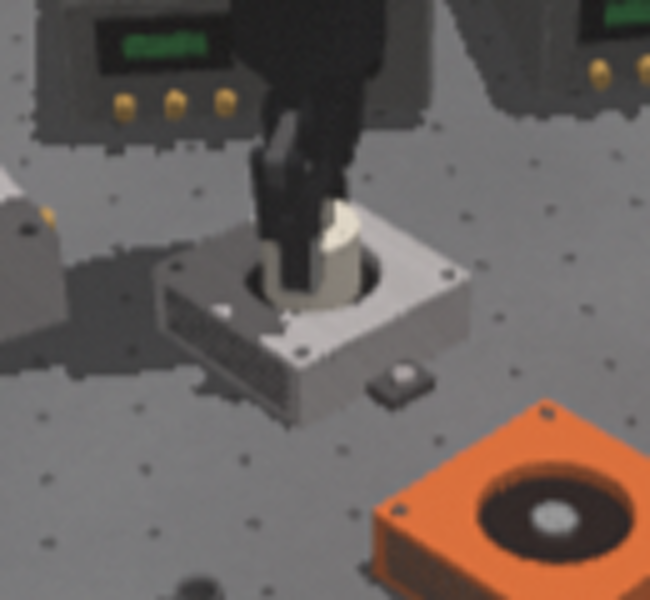

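The cap is inside the pocket with its lower rim hidden, and the fingertips are above the block. There is no contact yet, so I'll step down by fractions of a millimetre.

Emit:
move_arm(
  targets=[
    [[0,0.3,0,0,0,0],[0,0.6,0,0,0,0],[0,0.6,0,0,0,0],[0,0.6,0,0,0,0]],
  ],
)

```text
time: 10.5
eef_pos: [0.4748, 0.2758, 0.066]
tool_rot: [[0.925, 0.0, 0.38], [-0.38, 0.0, 0.925], [0.0, -1.0, 0.0]]
ft_force: [-1.2, -0.8, 5.1]
finger_gap: 0.0516
```

Emit:
move_arm(
  targets=[
    [[0,0.3,0,0,0,0],[0,0.6,0,0,0,0],[0,0.6,0,0,0,0],[0,0.6,0,0,0,0]],
  ],
)

```text
time: 11.0
eef_pos: [0.4748, 0.2758, 0.0659]
tool_rot: [[0.925, 0.0, 0.38], [-0.38, 0.0, 0.925], [0.0, -1.0, 0.001]]
ft_force: [-2.3, -1.5, 12.1]
finger_gap: 0.0517
```

Contact came at TCP z = 0.066, as expected for a cap resting on the floor. I'll ease off the load, then open.

Emit:
move_arm(
  targets=[
    [[0,-0.5,0,0,0,0],[0,-0.6,0,0,0,0],[0,-0.6,0,0,0,0]],
  ],
  newtons=20,
)

```text
time: 11.38
eef_pos: [0.4748, 0.2758, 0.066]
tool_rot: [[0.925, 0.0, 0.38], [-0.38, 0.0, 0.925], [0.0, -1.0, 0.0]]
ft_force: [-0.2, -1.5, 7.4]
finger_gap: 0.0512
```

Emit:
move_arm(
  targets=[
    [[0,0,0,0,0,0],[0,0,0,0,0,0],[0,0,0,0,0,0],[0,0,0,0,0,0]],
  ],
  hand=0.1,
)

```text
time: 11.88
eef_pos: [0.4748, 0.2758, 0.066]
tool_rot: [[0.925, 0.0, 0.38], [-0.38, 0.0, 0.925], [0.0, -1.0, 0.0]]
ft_force: [-1.1, -0.1, 7.8]
finger_gap: 0.0511
```

Emit:
move_arm(
  targets=[
    [[0,0,0,0,0,0],[0,0,0,0,0,0],[0,0,0,0,0,0],[0,0,0,0,0,0],[0,0,0,0,0,0],[0,0,0,0,0,0]],
  ],
  hand=-0.9,
)

```text
time: 12.62
eef_pos: [0.4748, 0.2758, 0.0657]
tool_rot: [[0.925, 0.0, 0.38], [-0.38, -0.0, 0.925], [0.0, -1.0, -0.0]]
ft_force: [-0.0, 0.1, 0.2]
finger_gap: 0.0811
```

Released with no load left on the tool. I'm retracting straight up, then moving away to clear the view.

Emit:
move_arm(
  targets=[
    [[0,-10,0,0,0,0],[0,-30,0,0,0,0],[0,-65,0,0,0,0],[0,-110,0,0,0,0],[0,-160,0,0,0,0],[0,-180,0,0,0,0],[0,-180,0,0,0,0],[0,-180,0,0,0,0]],
  ],
)

```text
time: 13.62
eef_pos: [0.4742, 0.2756, 0.2452]
tool_rot: [[0.925, -0.001, 0.38], [-0.38, -0.0, 0.925], [-0.001, -1.0, -0.001]]
ft_force: [-0.0, -0.9, 0.4]
finger_gap: 0.0809
```

Emit:
move_arm(
  targets=[
    [[60,0,-40,0,0,0],[120,0,-80,0,0,0],[170,0,-120,0,0,0],[210,0,-160,0,0,0],[230,0,-190,0,0,0],[230,0,-190,0,0,0],[230,0,-190,0,0,0]],
  ],
)

```text
time: 14.5
eef_pos: [0.6147, 0.0129, 0.2443]
tool_rot: [[0.925, -0.002, 0.38], [-0.38, 0.0, 0.925], [-0.002, -1.0, -0.001]]
ft_force: [-0.7, 0.3, -0.2]
finger_gap: 0.081
```

```bash
python3 - <<'E'
from station import env
from h import *
d=grab(env,"f")
o=env.get_obs();print(o["eef_pos"],o["time"],o["joint_vel"].round(3) if hasattr(o["joint_vel"],"round") else o["joint_vel"])
for n in d:
    w=world(d[n]); 
    m=(np.hypot(w[...,0]-.474,w[...,1]-.277)<.045)&(w[...,2]>.064)&(w[...,2]<.09)
    P=w[m]*1000; print(n,len(P),P.mean(0).round(1))
    if len(P)<20: continue
    A=np.c_[P[:,:2]-P[:,:2].mean(0),np.ones(len(P))]; print("  tilt",np.linalg.lstsq(A,P[:,2],rcond=None)[0].round(3), cv2.minEnclosingCircle(P[:,:2].astype(np.float32)))
s=cv2.imread("pics/f_side.png")[80:200,220:350];t=cv2.imread("pics/f_top.png")
cv2.imwrite("pics/f_c.png",np.hstack([cv2.resize(s,(390,360)),cv2.resize(t[150:250,130:240],(396,360))]))
E
```

```text
[0.6147717  0.0142216  0.24485069] 14.6 [-0.01  -0.008  0.003 -0.003  0.002  0.002  0.001]
side 202 [473.1 271.6  69.5]
  tilt [1.0000e-03 2.3000e-02 6.9456e+01] ((471.98126220703125, 273.344970703125), 28.05052375793457)
top 0 [nan nan nan]<stdin>:8: RuntimeWarning: Mean of empty slice.
  ret = um.true_divide(
```

View pics/f_c.png

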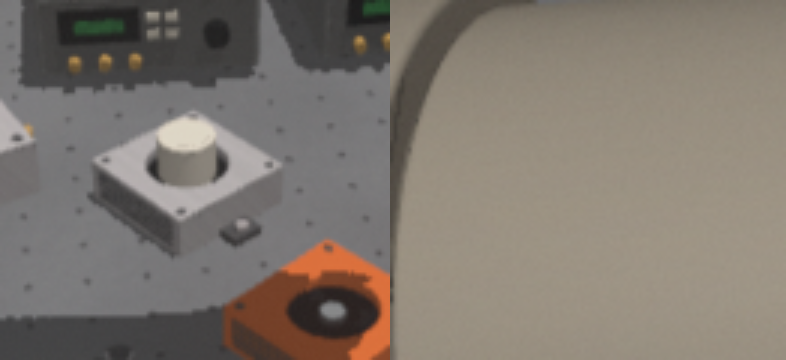

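View pics/f_top.png

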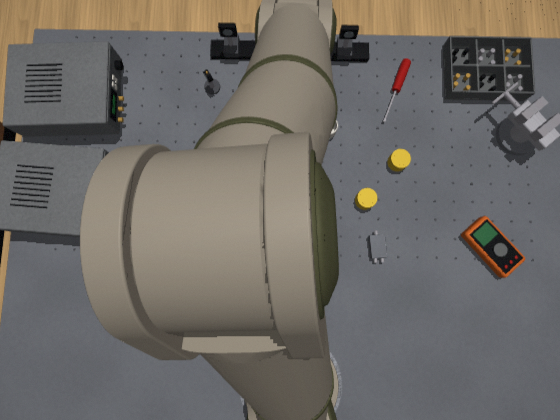

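The side crop shows the cap sitting upright and centred in the pocket, with its top at 69.5 mm where 70 is expected. The arm blocks the top view of the head. I'll check that the dish and small cap haven't moved, then hand in.

```bash
python3 - <<'E'
from station import env
from h import *
a=pickle.load(open("a.pkl","rb"))["side"]["pixels"].astype(int);f=pickle.load(open("c.pkl","rb"))["side"]["pixels"].astype(int);g=pickle.load(open("f.pkl","rb"))["side"]["pixels"].astype(int)
for k,(x,y,r) in {"dish":(393,230,16),"small":(296,234,9),"y1":(313,278,16),"y2":(380,310,18)}.items():
    s=np.s_[y-r:y+r,x-r:x+r]; print(k,abs(a[s]-f[s]).mean().round(2),abs(a[s]-g[s]).mean().round(2))
print(env.hand_in())
E
```

```text
dish 12.8 3.69
small 13.71 3.72
y1 28.94 3.21
y2 12.19 3.31
the job is handed in; nothing more can be done
None
```

The large white cap is now rim-down on the pocket floor of the smaller silver head, covering the window, and the job is handed in. I gripped it across its diameter and lowered it in small steps. It touched down at the height expected for the pocket floor, with at most about 12 N. I released it there and moved the arm clear. The clock was at about 14.6 s of the 34 s allowed.

**Cap:** In the last side view it is upright, with its top at 69.5 mm (70 expected) and tilted about 1°. Its measured centre is within about 2 mm of the pocket's centre, against 11 mm of play. The force on the tool was near zero after release.

**Other objects:** The dish, small cap and yellow caps look unmoved. The same patches of the first and last side images differ only slightly (3–4 grey levels).

**Checks that failed or disagreed:**
- The final top-view check of the cap failed because the arm blocked the view, so its position rests on the side camera and the contact height.
- The two cameras disagreed by about 3 mm on absolute positions. The offset was the same for the cap and the head, so I averaged them.
- The patch comparison on the picture taken while lifting the cap differed more (12–29 grey levels). I put that down to the arm and its shadow.

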